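# Screw the filler plug into the vacuum pump

### The job

Fit the orange filler plug into the filler neck on top of the blue vacuum pump and screw it in until its flange sits flush on the rim of the neck all round, then let go. Find the thread start by feel: turn the plug backward until it drops in, then drive it forward gently, for forcing it would cross and strip the thread. Leave the bottle, the tin and the tools where they are.

Things in the scene. Friction and masses are not known exactly. Their poses are not given: they have to be found in the camera images.
- plug: Loose filler plug, 65 mm tall, 0.09 to 0.15 kg, upright on its foot at the start. Origin: centre of the foot, z up its axis. Orange spigot 28 mm diameter, 29 mm long, foot chamfered; then an orange flange 62 mm diameter, 6 mm thick; on top a black grip bar 44 mm long (along its x), 16 mm wide (its y), 30 mm tall, to be pinched across the 16 mm from above.
- plug_flange (a point): On the plug's axis at the underside of the flange, 29 mm above the foot.
- plug_grip (a point): On the plug's axis in the grip bar, 57 mm above the foot, 28 mm above the flange's underside: a good height for the TCP.
- plug_pins (a point): On the plug's axis, 10.7 mm above the foot, at the height of its thread: three steel lug pins, 5 mm diameter, standing out radially 120 degrees apart to 22.8 mm from the axis; one points along the plug's +x.
- pump: Fixed vacuum pump, 350 mm long: blue oil case 170 x 160 mm, top at 85 mm; grey motor along its +x, to 267 mm from the neck, top of its black terminal box at 144 mm. Origin on the table right under the neck's axis, z up.
- neck_mouth (a point): Centre of the neck's rim, 125 mm above the table. Upright aluminium filler neck, 59 mm outer, 49 mm inner diameter, 40 mm tall. In it a brass three-start thread with a 31 mm bore (the spigot has 1.5 mm play all round); clockwise from above screws in. How the thread is turned in the neck differs every time, is not told, and repeats every 120 degrees.
- thread_top (a point): On the neck's axis 7 mm under the rim, level with the highest end of the thread. Seen from above each start is a ramp rising 6 mm over 76 degrees anticlockwise (4.5 mm per rad); pins on it hold the flange 7.8 to 13.8 mm above the rim. A blunt 5 mm stop at each ramp's foot blocks clockwise turning up there. At the ramp's high end is a 34 degree wide opening where the pins drop.
- thread_floor (a point): On the neck's axis 17.6 mm under the rim: floor of the openings. Pins dropped here put the flange 3.2 mm above the rim; turning further anticlockwise is blocked. Clockwise the pins run under the ramps with 3 mm play, sinking 4.5 mm per rad if lightly pressed: flange on the rim after about 1 rad, pins blocked by an end stop after 1.5 rad. Over 60 N between plug and pump harms the thread.
- oil_bottle: Bystander: yellow bottle, red cap, 68 mm diameter, 190 mm tall, standing. Origin: centre of its foot.
- grease_tin: Bystander: round metal tin, 64 mm diameter, 60 mm tall. Origin: centre of its foot.
- wrench: Bystander: steel wrench lying flat, 180 mm long along its x, 8 mm thick. Origin at its middle, on the table.
- screwdriver: Bystander: green-handled screwdriver lying flat, 200 mm long along its x, handle 26 mm thick. Origin at its middle, on the table.
Mind the look-alikes: they are no part of the job. What is meant by the plug is not pink or purple, and is the smaller of those in its own colour.

How it is judged:
By the outcome, as a careful person would: the job done as asked, in the order asked, and still so for the second after the job is handed in, with the robot touching nothing.
It also fails if it takes over 61 s, if anything falls off the work surface, if the arm or the gripper's body presses on something with over 40 N, if the wrist force passes 120 N, or if a joint passes its speed limit or range.

### The arm

A 7-joint arm with a two-finger parallel gripper is mounted at the origin on the work surface. World frame = base frame: x ahead of the robot, y to its left, z up, the work surface at z = 0. Lengths are in m, angles in degrees, forces in N, time in s.
With the tool pointing down it reaches from about 0.4 to 0.9 m from the base axis. Payload 5.6 kg.
Tool frame: the origin (TCP) lies between the finger pads, 19 mm behind the fingertips; this is the grasp point; z points along the fingers, y is the line along which they close (so a half turn about z gives the same grasp; the last joint's range is limited). The gripper opens to 92 mm and grips with 3 to 60 N. Pads are 20 mm wide; open, the fingers measure 128 mm over their backs; the gripper's body (75 mm by 189 mm) begins 69 mm behind the grasp point.
Start: joints at [-72.708, 26.786, -0.665, 91.828, 0.344, 61.387, -3.226], TCP at [0.22, 0.612, 0.233] pointing down, gripper open.
Joint ranges: [-144.91, 144.91], [-17.63, 115.5], [-89.93, 88.59], [15.96, 139.68], [-74.01, 254.01], [8.47, 105.57], [-167.45, 167.45]. Speed limits (degrees/s): [147.25, 147.25, 180, 180, 180, 180, 180].

### API

Orientations are given as [roll, pitch, yaw] about the fixed x, y, z axes, in that order (R = Rz(yaw) Ry(pitch) Rx(roll)).
In Python, from plant import env gives the robot as it stands. The module is installed in compiled form; this text tells all that it offers.
- The arm moves only by the shell command python3 -m creep 'ROWS' [FORCE]. ROWS is JSON, a list of rows, each an object with "gripper": the finger opening in cm, from 0 to 9.19; "offset": the shift along the tool's x, y, z in cm, a list of three; "dr": the turn, a rotation vector about the tool's x, y, z in rad, a list of three. A call has exactly 10 rows; each row is the pose to reach, as a shift and turn from the pose commanded when the call began, along the tool's axes at that moment; what a row does not reach only later rows make up. A row lasts 1/12 s, in which the tool goes at most 41.7 mm and 7.16 degrees, less where a joint would pass 70% of its speed; a pose out of reach is approached as far as the arm can. A call with a gripper value outside its range is refused whole. The fingers move at their own pace and stop on an object; FORCE is the grip in N (left out, the last holds). Time passes only in rows, so rows that repeat a pose let the fingers close, or fill a call up. It gives the time, the measured TCP pose, the force, the opening and the grip force at its end, in the units of the state.
- env.observe(): the state, without advancing time (a new reading comes with each control period).
- env.snapshot(name): name is "scene" or "top" or "wrist"; returns (picture, depth): 400x640x3 uint8, red, green, blue; 400x640 float32, m along the optical axis (not along the pixel's ray), 0 where there is no reading.
- env.calibration(name): a dict with "fx", "fy", "cx", "cy" (pixels), "view" (4x4, takes a point from world to camera coordinates); the wrist camera has in their place "T_tool_cam" (4x4, takes a point from camera to tool coordinates, whose origin is the TCP and whose axes are the flange's). Camera axes: x right, y up, looking along -z (the intrinsics and any distortion apply to the point x, -y, -z); pixel columns grow to the right and rows downward; lengths in m; the calibration is good to about 2 mm. A picture is of the moment at which its call begins: read the wrist's pose just before it. calibration takes no time and is no camera call.
- env.sign_off(): hands the job in; it is judged then, once.
Trained networks look in the newest picture that a camera, given by its name, has taken for a name from the list of things; names that differ only in an ending like _2 or _b are one class to them, and where a whole thing is asked for, a point or a joint stands for the part that bears it (a point fixed in the world has none). Each returns a list of dicts, best first, with "conf" (0 to 1); they miss things now and then, are a little off and sometimes report something else, mostly with a low value. They report only what shows in the picture. A call takes as long as a camera call. They do not tell look-alikes from the thing itself.
- env.regions_of(name, camera): "pixels" (400x640 bool, what is visible of it) and "extent" ([centre column, centre row, width, height] in pixels, round what is visible of it).
The state is a dict: "clock": time; "joint_positions": joint angles; "dq": joint speeds; "joint_torque": joint torques, N m; "tcp_pos": TCP position; "orientation": TCP orientation; "contact_force": force on the tool from outside, world axes, zero at the start; "wrist_torque": the same for the moment, N m; "gripper_width": opening from 0.0 (shut) to 1.0 (fully open); "gripper_force": force on a finger pad.
Only numpy, scipy, OpenCV 4.12 (cv2) and the standard library are available. Lean on these libraries where they do the work, as an engineer would, in place of code of your own. Each camera call takes 0.05 s, during which the arm holds its last target. There are 200 camera calls.

## Working session

There is one attempt and no reset: what is moved stays moved. The work goes in short steps, Python scripts to look and compute and a shell command to move; the robot and the scene stay as the last step left them, time stands still between calls to the robot, and variables do not carry over. Pictures are saved under pics/ and viewed, at most 10 in all, crops included, and the job is handed in when it is done.

```bash
mkdir -p pics; cat > h.py <<'E'
import numpy as np, cv2
from plant import env
def cloud(cam, depth, st=None):
    c=env.calibration(cam)
    return c
def world(cam,depth,mask=None,T_wt=None):
    c=env.calibration(cam)
    v,u=np.nonzero((depth>0)&(mask if mask is not None else True))
    d=depth[v,u]
    P=np.c_[(u-c['cx'])/c['fx']*d,-(v-c['cy'])/c['fy']*d,-d,np.ones_like(d)]
    M=np.linalg.inv(np.array(c['view'])) if 'view' in c else T_wt@np.array(c['T_tool_cam'])
    return (P@M.T)[:,:3],u,v
E
python3 - <<'E'
from h import *
s=env.observe();print({k:np.round(v,3).tolist() for k,v in s.items()})
for n in ['top','scene']:
    p,d=env.snapshot(n);c=env.calibration(n);print(n,{k:np.round(v,3).tolist() for k,v in c.items()})
    cv2.imwrite(f'pics/{n}0.png',p[:,:,::-1])
    for t in ['plug','pump','oil_bottle','grease_tin','wrench','screwdriver','neck_mouth']:
        for r in env.regions_of(t,n):
            P,_,_=world(n,d,r['pixels'])
            if len(P): print(n,t,round(r['conf'],2),np.round(r['extent']).tolist(),np.round(np.median(P,0),3),np.round(P.min(0),3),np.round(P.max(0),3))
E
```

```text
{'clock': 0.0, 'joint_positions': [-72.708, 26.834, -0.665, 91.881, 0.344, 61.387, -3.226], 'dq': [-0.005, 0.048, 0.066, -0.061, -0.038, -0.124, 0.036], 'joint_torque': [-0.001, -52.057, -0.013, -24.375, -0.057, 0.017, 0.0], 'tcp_pos': [0.22, 0.611, 0.232], 'orientation': [-179.9, 0.007, 160.241], 'contact_force': [0.179, 0.104, 0.629], 'wrist_torque': [0.038, -0.013, -0.009], 'gripper_force': 0.0, 'gripper_width': 1.003}
top {'fx': 434.129, 'fy': 434.129, 'cx': 327.71, 'cy': 197.015, 'view': [[-0.023, -1.0, -0.002, 0.002], [0.987, -0.023, 0.159, -0.542], [-0.159, 0.001, 0.987, -1.053], [0.0, 0.0, 0.0, 1.0]]}
top plug 0.91 [206.0, 249.0, 21.0, 24.0] [0.422 0.298 0.036] [ 0.393  0.272 -0.004] [0.456 0.344 0.07 ]
top plug 0.91 [206.0, 199.0, 31.0, 36.0] [0.54  0.288 0.047] [ 0.502  0.256 -0.001] [0.583 0.335 0.089]
top plug 0.68 [253.0, 225.0, 25.0, 24.0] [0.475 0.177 0.036] [0.448 0.149 0.029] [0.506 0.208 0.068]
top plug 0.67 [248.0, 274.0, 33.0, 31.0] [0.355 0.187 0.047] [0.316 0.152 0.   ] [0.393 0.241 0.089]
top pump 0.8 [410.0, 185.0, 111.0, 154.0] [ 0.544 -0.217  0.087] [ 0.375 
[... 1764 characters left out ...]
0.513 0.229 0.07 ]
scene wrench 0.71 [338.0, 211.0, 31.0, 37.0] [0.48  0.042 0.007] [ 0.372  0.017 -0.002] [0.547 0.077 0.012]
scene wrench 0.64 [251.0, 247.0, 99.0, 112.0] [ 0.643 -0.238  0.087] [ 0.287 -0.361 -0.002] [ 0.761 -0.071  0.149]
scene wrench 0.34 [382.0, 199.0, 22.0, 24.0] [0.489 0.174 0.037] [ 0.419  0.147 -0.   ] [0.513 0.231 0.07 ]
scene screwdriver 0.64 [174.0, 232.0, 43.0, 34.0] [ 0.427 -0.457  0.022] [ 0.376 -0.497 -0.001] [ 0.528 -0.376  0.03 ]
scene screwdriver 0.56 [476.0, 220.0, 35.0, 65.0] [0.709 0.349 0.1  ] [ 0.503  0.328 -0.001] [0.728 0.531 0.193]
scene neck_mouth 0.7 [249.0, 248.0, 102.0, 111.0] [ 0.643 -0.238  0.087] [ 0.346 -0.371 -0.002] [ 0.761 -0.066  0.149]
```

View pics/top0.png

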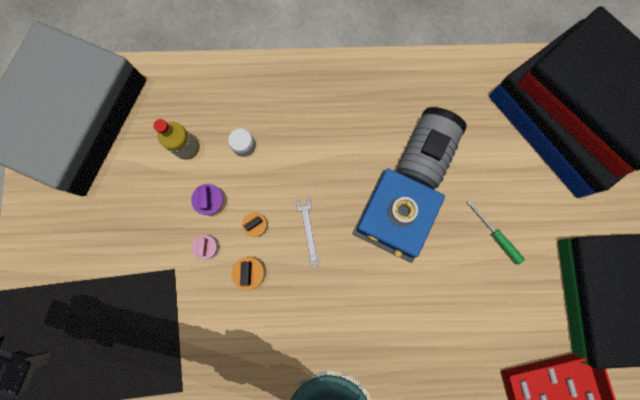

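View pics/scene0.png

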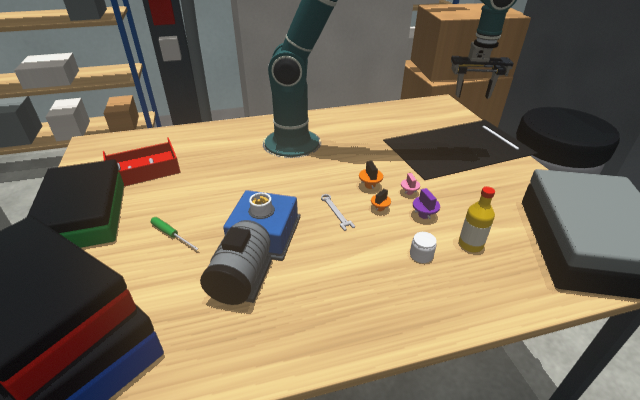

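The top picture shows the small orange plug at about (254,225), the large orange one at (248,273) and the neck at (404,210). The scene picture agrees, with the small plug at (382,200). Next I measure the plug, its bar and the neck precisely.

```bash
python3 - <<'E'
from h import *
for n in ['top','scene']:
    p,d=env.snapshot(n)
    P,u,v=world(n,d); hsv=cv2.cvtColor(p,cv2.COLOR_RGB2HSV)[v,u].astype(int)
    near=np.hypot(P[:,0]-.48,P[:,1]-.177)<.05
    b=near&(P[:,2]>.055)
    for nm,m in [('bar',b&(P[:,2]<.075)),('flange',near&(P[:,2]>.027)&(P[:,2]<.042)&(hsv[:,1]>120))]:
        Q=P[m][:,:2].astype(np.float32);c,s,a=cv2.minAreaRect(Q)
        w,V=np.linalg.eigh(np.cov((Q-Q.mean(0)).T));
        print(n,nm,len(Q),'mean',Q.mean(0),'z',np.median(P[m][:,2]),'rect',c,s,a,'axis deg',np.degrees(np.arctan2(V[1,1],V[0,1])),cv2.minEnclosingCircle(Q))
    m=(np.hypot(P[:,0]-.51,P[:,1]+.18)<.07)&(P[:,2]>.118)&(P[:,2]<.132)
    Q=P[m][:,:2].astype(np.float32);print(n,'neck',len(Q),np.median(P[m][:,2]),Q.mean(0),cv2.minEnclosingCircle(Q),Q.min(0),Q.max(0))
    # fit circle LSQ outer by ellipse hull
    h=cv2.convexHull(Q);print(cv2.fitEllipse(h))
E
```

```text
top bar 124 mean [0.4767448  0.17747349] z 0.06462185494121364 rect (0.47686710953712463, 0.17806130647659302) (0.016009962186217308, 0.04337400197982788) 32.132774353027344 axis deg 122.73009860526743 ((0.4777734875679016, 0.17830851674079895), 0.022186195477843285)
top flange 320 mean [0.47645664 0.1761535 ] z 0.03444350165980048 rect (0.4770668148994446, 0.17726550996303558) (0.05996941030025482, 0.058393120765686035) 44.57130432128906 axis deg -143.073031455801 ((0.4766966998577118, 0.1782725751399994), 0.03135979548096657)
top neck 198 0.12428034601940496 [ 0.49364942 -0.18808562] ((0.49396616220474243, -0.18811306357383728), 0.029850302264094353) [ 0.46549013 -0.21759701] [ 0.5222898  -0.15863544]
((0.49420371651649475, -0.18804748356342316), (0.05755601078271866, 0.05861702561378479), 17.8287410736084)
scene bar 75 mean [0.4842024  0.17582482] z 0.06500367870902612 rect (0.481107234954834, 0.17767873406410217) (0.01709020882844925, 0.04561834782361984) 33.96043014526367 axis deg 119.8532027662547 ((0.48368144035339355, 0.17937421798706055), 0.023061227053403854)
scene flange 145 mean [0.489882  0.1748502] z 0.035750234000001546 rect (0.48447996377944946, 0.17538999021053314) (0.05909471586346626, 0.05320841446518898) 61.269710540771484 axis deg 70.81381812354438 ((0.48143303394317627, 0.17652162909507751), 0.03126435726881027)
scene neck 167 0.12408876019308657 [ 0.4989599 -0.1886391] ((0.4974484145641327, -0.18807260692119598), 0.03132360801100731) [ 0.46763635 -0.21702698] [ 0.52848744 -0.15967533]
((0.4977801740169525, -0.1883622258901596), (0.05698586627840996, 0.06241689622402191), 76.18382263183594)
```

```bash
python3 -m creep '[{"gripper":6,"offset":[-4,-3.2,0],"dr":[0,0,0.06]},{"gripper":6,"offset":[-39,-32,0],"dr":[0,0,0.66]},{"gripper":6,"offset":[-39,-32,0],"dr":[0,0,0.66]},{"gripper":6,"offset":[-39,-32,0],"dr":[0,0,0.66]},{"gripper":6,"offset":[-39,-32,0],"dr":[0,0,0.66]},{"gripper":6,"offset":[-39,-32,0],"dr":[0,0,0.66]},{"gripper":6,"offset":[-39,-32,0],"dr":[0,0,0.66]},{"gripper":6,"offset":[-39,-32,0],"dr":[0,0,0.66]},{"gripper":6,"offset":[-39,-32,0],"dr":[0,0,0.66]},{"gripper":6,"offset":[-39,-32,0],"dr":[0,0,0.66]}]' 20
cat >> h.py <<'E'
from scipy.spatial.transform import Rotation as R
def Twt():
    s=env.observe();T=np.eye(4);T[:3,:3]=R.from_euler('xyz',s['orientation'],degrees=True).as_matrix();T[:3,3]=s['tcp_pos'];return T
def togo(p,yaw):
    T=Twt();d=T[:3,:3].T@(np.array(p)-T[:3,3])*100
    cy=R.from_matrix(T[:3,:3]).as_euler('xyz',degrees=True)[2]
    r=(R.from_matrix(T[:3,:3]).inv()*R.from_euler('xyz',[180,0,yaw],degrees=True)).as_rotvec()
    print('offset cm',d.round(2),'dr',r.round(3),'tcp',T[:3,3].round(4),'yaw',round(cy,1))
E
python3 -c "
from h import *
togo([.4785,.178,.232],122)"
```

```text
clock: 1.73
tcp_pos: [0.4343, 0.2524, 0.2338]
orientation: [179.9, -0.0, 122.4]
contact_force: [1.5, 1.1, -1.1]
gripper_width: 0.653
gripper_force: 0.0
offset cm [-8.65 -0.27  0.17] dr [ 0.001 -0.     0.008] tcp [0.4343 0.2524 0.2338] yaw 122.4
```

```bash
python3 -m creep '[{"gripper":6,"offset":[-3,0,0],"dr":[0,0,0]},{"gripper":6,"offset":[-6,-0.2,0],"dr":[0,0,0]},{"gripper":6,"offset":[-8.6,-0.3,0],"dr":[0,0,0]},{"gripper":6,"offset":[-8.6,-0.3,2],"dr":[0,0,0]},{"gripper":6,"offset":[-8.6,-0.3,3],"dr":[0,0,0]},{"gripper":6,"offset":[-8.6,-0.3,3],"dr":[0,0,0]},{"gripper":6,"offset":[-8.6,-0.3,3],"dr":[0,0,0]},{"gripper":6,"offset":[-8.6,-0.3,3],"dr":[0,0,0]},{"gripper":6,"offset":[-8.6,-0.3,3],"dr":[0,0,0]},{"gripper":6,"offset":[-8.6,-0.3,3],"dr":[0,0,0]}]'
python3 - <<'E'
from h import *
T=Twt(); p,d=env.snapshot('wrist'); cv2.imwrite('pics/w1.png',p[:,:,::-1])
c=env.calibration('wrist');print({k:np.round(v,3).tolist() for k,v in c.items()})
P,u,v=world('wrist',d,None,T)
near=np.hypot(P[:,0]-.478,P[:,1]-.177)<.05
hsv=cv2.cvtColor(p,cv2.COLOR_RGB2HSV)[v,u].astype(int)
for nm,m in [('bar',near&(P[:,2]>.055)&(P[:,2]<.075)),('flange',near&(P[:,2]>.027)&(P[:,2]<.042)&(hsv[:,1]>120))]:
    Q=P[m][:,:2].astype(np.float32);
    if len(Q)<5: print(nm,len(Q)); continue
    c,s,a=cv2.minAreaRect(Q)
    print(nm,len(Q),Q.mean(0),np.median(P[m][:,2]),c,s,a,cv2.minEnclosingCircle(Q))
togo([.4785,.178,.057],122)
E
```

```text
clock: 2.57
tcp_pos: [0.4773, 0.1807, 0.2039]
orientation: [179.9, -0.0, 122.5]
contact_force: [0.1, -0.3, -0.1]
gripper_width: 0.655
gripper_force: 0.0
{'fx': 312.167, 'fy': 312.167, 'cx': 320.998, 'cy': 194.051, 'T_tool_cam': [[0.001, 0.969, 0.246, 0.069], [1.0, -0.0, -0.001, 0.0], [-0.001, 0.246, -0.969, -0.151], [0.0, 0.0, 0.0, 1.0]]}
bar 751 [0.47949868 0.17859763] 0.0646608660543313 (0.47987100481987, 0.17789749801158905) (0.015640392899513245, 0.04319855570793152) 32.59203338623047 ((0.4796411693096161, 0.17770899832248688), 0.022419817745685577)
flange 1818 [0.47865948 0.18041918] 0.03482905252960819 (0.480036199092865, 0.17874392867088318) (0.06013617292046547, 0.059268467128276825) 32.78555679321289 ((0.4802287817001343, 0.1777862012386322), 0.030834389850497246)
offset cm [-0.29 -0.05 14.68] dr [ 0.001 -0.     0.008] tcp [0.4773 0.1806 0.2038] yaw 122.5
```

View pics/w1.png

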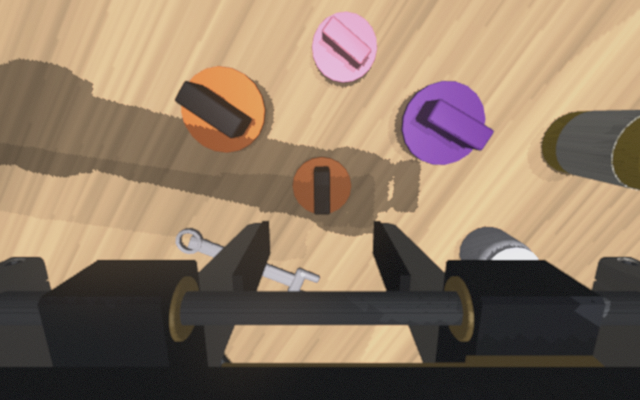

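```bash
python3 -m creep '[{"gripper":5,"offset":[-0.35,0.07,3.5],"dr":[0,0,0]},{"gripper":5,"offset":[-0.35,0.07,7],"dr":[0,0,0]},{"gripper":5,"offset":[-0.35,0.07,10],"dr":[0,0,0]},{"gripper":5,"offset":[-0.35,0.07,12.5],"dr":[0,0,0]},{"gripper":5,"offset":[-0.35,0.07,14],"dr":[0,0,0]},{"gripper":5,"offset":[-0.35,0.07,14.6],"dr":[0,0,0]},{"gripper":5,"offset":[-0.35,0.07,14.6],"dr":[0,0,0]},{"gripper":1.2,"offset":[-0.35,0.07,14.6],"dr":[0,0,0]},{"gripper":1.2,"offset":[-0.35,0.07,14.6],"dr":[0,0,0]},{"gripper":1.2,"offset":[-0.35,0.07,14.6],"dr":[0,0,0]}]' 40
python3 -m creep '[{"gripper":1.2,"offset":[0,0,0],"dr":[0,0,0]},{"gripper":1.2,"offset":[0,0,0],"dr":[0,0,0]},{"gripper":1.2,"offset":[0,0,0],"dr":[0,0,0]},{"gripper":1.2,"offset":[0,0,0],"dr":[0,0,0]},{"gripper":1.2,"offset":[0,0,-2],"dr":[0,0,0]},{"gripper":1.2,"offset":[0,0,-5],"dr":[0,0,0]},{"gripper":1.2,"offset":[0,0,-9],"dr":[0,0,0]},{"gripper":1.2,"offset":[0,0,-13],"dr":[0,0,0]},{"gripper":1.2,"offset":[0,0,-17],"dr":[0,0,0]},{"gripper":1.2,"offset":[0,0,-17],"dr":[0,0,0]}]'
python3 -c "
from h import *
print(env.observe())
togo([.496,-.188,.26],60)"
```

```text
clock: 3.45
tcp_pos: [0.4806, 0.1779, 0.0586]
orientation: [179.9, 0.0, 122.4]
contact_force: [-0.9, 0.1, 0.5]
gripper_width: 0.348
gripper_force: 0.0
clock: 4.28
tcp_pos: [0.4836, 0.1787, 0.2346]
orientation: [179.2, 0.0, 122.4]
contact_force: [1.7, 1.0, -0.7]
gripper_width: 0.176
gripper_force: 40.0
{'clock': 4.2833, 'joint_positions': array([-41.07637359,  13.27842947,  19.90100351, 112.06491209,
        -5.61365674,  54.80466177,  13.91746741]), 'dq': array([ 0.58104868,  4.40741379, -1.0019352 ,  4.58099398, -1.83244725,
       -6.36916985,  1.65227919]), 'joint_torque': array([ -0.71838386, -35.75779438,   1.59239978, -21.54837728,
         0.11731006,   1.12418856,  -0.20027205]), 'tcp_pos': array([0.48361742, 0.17871519, 0.23456062]), 'orientation': array([1.79247532e+02, 3.96166294e-02, 1.22401139e+02]), 'contact_force': array([ 1.70276619,  0.96114356, -0.73812679]), 'wrist_torque': array([-0.02534697, -0.03860985, -0.0092072 ]), 'gripper_force': 39.985549449920654, 'gripper_width': 0.17648324477259908}
offset cm [-31.63 -18.57  -2.77] dr [ 0.012 -0.007  1.089] tcp [0.4836 0.1787 0.2346] yaw 122.4
```

```bash
python3 -m creep '[{"gripper":1.2,"offset":[-2,-1,-2],"dr":[0,0,0.12]},{"gripper":1.2,"offset":[-35,-22,-2.5],"dr":[0.01,0,1.09]},{"gripper":1.2,"offset":[-35,-22,-2.5],"dr":[0.01,0,1.09]},{"gripper":1.2,"offset":[-35,-22,-2.5],"dr":[0.01,0,1.09]},{"gripper":1.2,"offset":[-35,-22,-2.5],"dr":[0.01,0,1.09]},{"gripper":1.2,"offset":[-35,-22,-2.5],"dr":[0.01,0,1.09]},{"gripper":1.2,"offset":[-35,-22,-2.5],"dr":[0.01,0,1.09]},{"gripper":1.2,"offset":[-35,-22,-2.5],"dr":[0.01,0,1.09]},{"gripper":1.2,"offset":[-35,-22,-2.5],"dr":[0.01,0,1.09]},{"gripper":1.2,"offset":[-35,-22,-2.5],"dr":[0.01,0,1.09]}]'
python3 -c "
from h import *
togo([.471,-.231,.26],60)
print(env.observe()['joint_positions'].round(1))"
```

```text
clock: 5.12
tcp_pos: [0.481, -0.2215, 0.2516]
orientation: [-179.5, 0.3, 59.8]
contact_force: [0.9, -0.3, -1.7]
gripper_width: 0.169
gripper_force: 40.0
offset cm [-1.33 -0.4  -0.83] dr [-0.008  0.005 -0.004] tcp [ 0.481  -0.2215  0.2516] yaw 59.8
[-14.2  16.4  42.5 109.4 -12.5  59.5   3.4]
```

```bash
python3 -m creep '[{"gripper":1.2,"offset":[-0.5,0,-0.5],"dr":[0,0,0]},{"gripper":1.2,"offset":[-1,0,-0.5],"dr":[0,0,0]},{"gripper":1.2,"offset":[-1,0,-0.5],"dr":[0,0,0]},{"gripper":1.2,"offset":[-1,0,-0.5],"dr":[0,0,0]},{"gripper":1.2,"offset":[-1,0,-0.5],"dr":[0,0,0]},{"gripper":1.2,"offset":[-1,0,-0.5],"dr":[0,0,0]},{"gripper":1.2,"offset":[-1,0,-0.5],"dr":[0,0,0]},{"gripper":1.2,"offset":[-1,0,-0.5],"dr":[0,0,0]},{"gripper":1.2,"offset":[-1,0,-0.5],"dr":[0,0,0]},{"gripper":1.2,"offset":[-1,0,-0.5],"dr":[0,0,0]}]'
python3 - <<'E'
from h import *
T=Twt(); p,d=env.snapshot('wrist'); 
P,u,v=world('wrist',d,None,T)
m=(np.hypot(P[:,0]-.496,P[:,1]+.188)<.045)&(P[:,2]>.119)&(P[:,2]<.131)
Q=P[m][:,:2].astype(np.float32)
print('neck',len(Q),np.median(P[m][:,2]),Q.mean(0),cv2.minEnclosingCircle(Q),cv2.fitEllipse(cv2.convexHull(Q)))
m=(np.hypot(P[:,0]-T[0,3],P[:,1]-T[1,3])<.045)&(P[:,2]>.2)
uc,vc=int(np.mean(u[m])),int(np.mean(v[m]))
# plug in tool coordinates: flange (orange) & bar
h=cv2.cvtColor(p,cv2.COLOR_RGB2HSV)[v,u].astype(int)
L=(P-T[:3,3])@T[:3,:3]
o=(np.hypot(L[:,0],L[:,1])<.045)&(h[:,1]>130)&(L[:,2]>.01)&(L[:,2]<.05)
if o.sum()>5: print('flange tool frame',o.sum(),cv2.minEnclosingCircle(L[o][:,:2].astype(np.float32)),np.percentile(L[o],[5,50,95],axis=0).round(4))
cv2.imwrite('pics/w2.png',p[:,:,::-1])
togo([.496,-.188,.26],60)
E
```

```text
clock: 5.95
tcp_pos: [0.4768, -0.2282, 0.2571]
orientation: [-179.5, 0.3, 60.0]
contact_force: [-0.0, -0.2, -0.5]
gripper_width: 0.168
gripper_force: 40.0
neck 1134 0.12475085307153655 [ 0.49693102 -0.18872716] ((0.49725988507270813, -0.18879586458206177), 0.029454821720719337) ((0.49725815653800964, -0.18872295320034027), (0.05831203982234001, 0.058463938534259796), 76.20108795166016)
flange tool frame 2653 ((0.0013401680625975132, 0.0003555251460056752), 0.030217938125133514) [[ 0.0017 -0.0262  0.0222]
 [ 0.0171  0.0009  0.0233]
 [ 0.0289  0.027   0.0244]]
offset cm [ 4.46 -0.35 -0.3 ] dr [-0.008  0.005 -0.   ] tcp [ 0.4767 -0.2284  0.2571] yaw 60.0
```

View pics/w2.png

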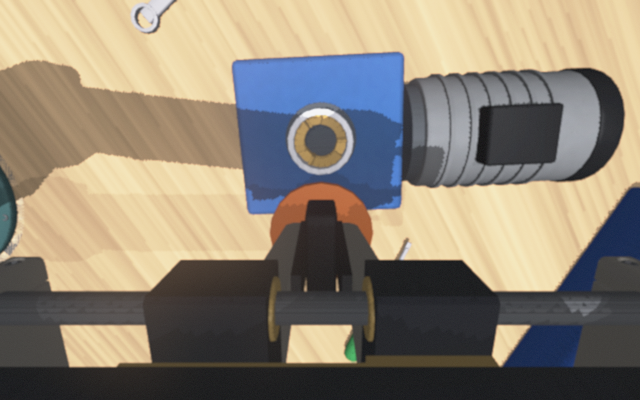

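The neck is clear at (320,140), with the plug held below it at (320,210). The thread ring shows inside the neck, so I'll read its depth by angle as a hint.

```bash
python3 - <<'E'
from h import *
T=Twt(); acc=[]
for i in range(3):
    p,d=env.snapshot('wrist'); P,u,v=world('wrist',d,None,T); acc.append(P)
P=np.vstack(acc); x=P[:,0]-.4972;y=P[:,1]+.1887;r=np.hypot(x,y);a=np.degrees(np.arctan2(y,x))%360
for lo in range(0,360,10):
    m=(a>=lo)&(a<lo+10)&(r>.0165)&(r<.0225)
    print(lo,m.sum(),np.percentile(P[m,2]*1000,[10,50,90]).round(1) if m.sum() else '',end=' | ')
c=p[90:190,270:370,::-1];cv2.imwrite('pics/c2.png',cv2.resize(c,(600,600),interpolation=cv2.INTER_CUBIC))
togo([.497,-.1887,.257],60)
E
```

```text
0 71 [113.  114.  114.9] | 10 78 [113.7 114.7 115.5] | 20 72 [114.7 115.5 116.4] | 30 75 [115.3 116.2 117.1] | 40 75 [116.2 117.1 118. ] | 50 78 [107.5 117.2 118.2] | 60 69 [106.5 107.2 108.2] | 70 71 [106.2 107.3 108. ] | 80 79 [106.4 107.3 110.3] | 90 74 [113.4 115.9 117.3] | 100 70 [111.5 112.4 113.3] | 110 71 [112.  112.9 113.8] | 120 74 [112.7 113.9 114.9] | 130 77 [113.7 114.5 115.4] | 140 68 [114.2 115.4 116.3] | 150 68 [115.6 116.2 117.1] | 160 75 [115.6 116.9 118.2] | 170 55 [115.3 117.4 118.2] | 180 1980 [333.5 343.  349.6] | 190 3202 [334.4 345.9 350.5] | 200 1749 [332.  349.9 350.8] | 210 2507 [235.1 346.5 363.2] | 220 3384 [340.2 360.2 365.2] | 230 3730 [258.7 359.9 365.1] | 240 3723 [261.4 359.8 365. ] | 250 3382 [340.  360.1 365.1] | 260 1716 [233.7 342.8 364.1] | 270 905 [230.1 340.7 343.3] | 280 1563 [332.2 344.  350. ] | 290 2006 [333.1 342.8 349.3] | 300 68 [106.5 107.3 108. ] | 310 65 [106.4 107.3 108.1] | 320 56 [106.8 107.5 108.7] | 330 74 [113.4 115.6 117.8] | 340 72 [111.4 112.4 113.2] | 350 72 [111.9 113.  114. ] | offset cm [ 4.46 -0.23 -0.01] dr [-0.008  0.005 -0.001] tcp [ 0.4767 -0.2285  0.2571] yaw 60.0
```

View pics/c2.png

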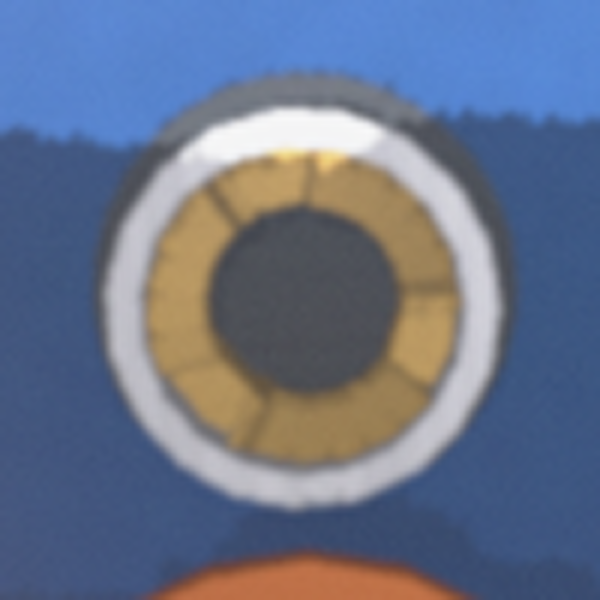

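Depth by angle puts the openings at about 55–89° world (centre 72°, repeating every 120°), with the ramps rising anticlockwise between them. I'll come down at yaw 45°. That puts the pins on a ramp whichever way round the plug is held, so turning backward will drop them in.

```bash
python3 -m creep '[{"gripper":1.2,"offset":[2,-0.1,0],"dr":[0,0,0.1]},{"gripper":1.2,"offset":[4.4,-0.25,0],"dr":[-0.008,0.005,0.26]},{"gripper":1.2,"offset":[4.4,-0.25,0],"dr":[-0.008,0.005,0.26]},{"gripper":1.2,"offset":[4.4,-0.25,2],"dr":[-0.008,0.005,0.26]},{"gripper":1.2,"offset":[4.4,-0.25,4],"dr":[-0.008,0.005,0.26]},{"gripper":1.2,"offset":[4.4,-0.25,5],"dr":[-0.008,0.005,0.26]},{"gripper":1.2,"offset":[4.4,-0.25,5],"dr":[-0.008,0.005,0.26]},{"gripper":1.2,"offset":[4.4,-0.25,5],"dr":[-0.008,0.005,0.26]},{"gripper":1.2,"offset":[4.4,-0.25,5],"dr":[-0.008,0.005,0.26]},{"gripper":1.2,"offset":[4.4,-0.25,5],"dr":[-0.008,0.005,0.26]}]'
python3 - <<'E'
from h import *
T=Twt();s=env.observe();print(s['contact_force'],s['wrist_torque'])
togo([.4972,-.1887,.18],45)
p,d=env.snapshot('wrist');P,u,v=world('wrist',d,None,T);L=(P-T[:3,3])@T[:3,:3]
h=cv2.cvtColor(p,cv2.COLOR_RGB2HSV)[v,u].astype(int)
o=(np.hypot(L[:,0],L[:,1])<.045)&(h[:,1]>130)&(h[:,0]<25)&(L[:,2]>.015)&(L[:,2]<.03)
from scipy.optimize import least_squares
Q=L[o][:,:2];hull=cv2.convexHull(Q.astype(np.float32))[:,0]
hull=hull[hull[:,0]>.008]
print(o.sum(),'plug centre tool',least_squares(lambda c:np.hypot(*(hull-c).T)-.0305,[0,0]).x)
A=np.c_[L[o][:,:2],np.ones(o.sum())];print('flange tilt',np.linalg.lstsq(A,L[o][:,2],rcond=None)[0])
E
```

```text
clock: 6.98
tcp_pos: [0.4967, -0.1896, 0.208]
orientation: [179.9, -0.0, 45.1]
contact_force: [-0.5, 0.2, -0.6]
gripper_width: 0.172
gripper_force: 40.0
[-0.47845883  0.2308602  -0.57584732] [-0.05329899  0.13506423  0.01634644]
offset cm [ 0.1  -0.04  2.8 ] dr [ 0.002 -0.     0.001] tcp [ 0.4967 -0.1896  0.208 ] yaw 45.1
2645 plug centre tool [0.00063829 0.00019164]
flange tilt [0.01673347 0.00092159 0.02302112]
```

```bash
python3 -m creep '[{"gripper":1.2,"offset":[0.05,-0.05,0.6],"dr":[0,0,0]},{"gripper":1.2,"offset":[0.05,-0.05,1.2],"dr":[0,0,0]},{"gripper":1.2,"offset":[0.05,-0.05,1.8],"dr":[0,0,0]},{"gripper":1.2,"offset":[0.05,-0.05,2.4],"dr":[0,0,0]},{"gripper":1.2,"offset":[0.05,-0.05,2.8],"dr":[0,0,0]},{"gripper":1.2,"offset":[0.05,-0.05,3.1],"dr":[0,0,0]},{"gripper":1.2,"offset":[0.05,-0.05,3.3],"dr":[0,0,0]},{"gripper":1.2,"offset":[0.05,-0.05,3.5],"dr":[0,0,0]},{"gripper":1.2,"offset":[0.05,-0.05,3.6],"dr":[0,0,0]},{"gripper":1.2,"offset":[0.05,-0.05,3.6],"dr":[0,0,0]}]'
python3 -m creep '[{"gripper":1.2,"offset":[0,0,0.05],"dr":[0,0,0]},{"gripper":1.2,"offset":[0,0,0.1],"dr":[0,0,0]},{"gripper":1.2,"offset":[0,0,0.15],"dr":[0,0,0]},{"gripper":1.2,"offset":[0,0,0.2],"dr":[0,0,0]},{"gripper":1.2,"offset":[0,0,0.25],"dr":[0,0,0]},{"gripper":1.2,"offset":[0,0,0.3],"dr":[0,0,0]},{"gripper":1.2,"offset":[0,0,0.35],"dr":[0,0,0]},{"gripper":1.2,"offset":[0,0,0.4],"dr":[0,0,0]},{"gripper":1.2,"offset":[0,0,0.4],"dr":[0,0,0]},{"gripper":1.2,"offset":[0,0,0.4],"dr":[0,0,0]}]'
```

```text
clock: 7.87
tcp_pos: [0.496, -0.1885, 0.1708]
orientation: [180.0, 0.1, 45.1]
contact_force: [0.2, -0.2, -0.4]
gripper_width: 0.175
gripper_force: 40.0
clock: 8.7
tcp_pos: [0.496, -0.1885, 0.1669]
orientation: [180.0, 0.1, 45.1]
contact_force: [0.3, -0.0, -1.2]
gripper_width: 0.171
gripper_force: 40.0
```

```bash
python3 -m creep '[{"gripper":1.2,"offset":[0,0.04,0],"dr":[0,0,0]},{"gripper":1.2,"offset":[0,0.06,0.04],"dr":[0,0,0]},{"gripper":1.2,"offset":[0,0.06,0.08],"dr":[0,0,0]},{"gripper":1.2,"offset":[0,0.06,0.12],"dr":[0,0,0]},{"gripper":1.2,"offset":[0,0.06,0.16],"dr":[0,0,0]},{"gripper":1.2,"offset":[0,0.06,0.2],"dr":[0,0,0]},{"gripper":1.2,"offset":[0,0.06,0.2],"dr":[0,0,0]},{"gripper":1.2,"offset":[0,0.06,0.2],"dr":[0,0,0]},{"gripper":1.2,"offset":[0,0.06,0.2],"dr":[0,0,0]},{"gripper":1.2,"offset":[0,0.06,0.2],"dr":[0,0,0]}]'
```

```text
clock: 9.53
tcp_pos: [0.4965, -0.1889, 0.165]
orientation: [180.0, 0.0, 45.1]
contact_force: [-0.2, 0.8, -1.0]
gripper_width: 0.171
gripper_force: 40.0
```

```bash
python3 -m creep '[{"gripper":1.2,"offset":[0,0,0.03],"dr":[0,0,0]},{"gripper":1.2,"offset":[0,0,0.06],"dr":[0,0,0]},{"gripper":1.2,"offset":[0,0,0.09],"dr":[0,0,0]},{"gripper":1.2,"offset":[0,0,0.12],"dr":[0,0,0]},{"gripper":1.2,"offset":[0,0,0.15],"dr":[0,0,0]},{"gripper":1.2,"offset":[0,0,0.18],"dr":[0,0,0]},{"gripper":1.2,"offset":[0,0,0.2],"dr":[0,0,0]},{"gripper":1.2,"offset":[0,0,0.2],"dr":[0,0,0]},{"gripper":1.2,"offset":[0,0,0.2],"dr":[0,0,0]},{"gripper":1.2,"offset":[0,0,0.2],"dr":[0,0,0]}]'
```

```text
clock: 10.37
tcp_pos: [0.4967, -0.1889, 0.1631]
orientation: [179.9, 0.0, 45.1]
contact_force: [1.0, 0.9, 0.5]
gripper_width: 0.17
gripper_force: 40.0
```

```bash
python3 -m creep '[{"gripper":1.2,"offset":[0,0,0.02],"dr":[0,0,0]},{"gripper":1.2,"offset":[0,0,0.04],"dr":[0,0,0]},{"gripper":1.2,"offset":[0,0,0.06],"dr":[0,0,0]},{"gripper":1.2,"offset":[0,0,0.08],"dr":[0,0,0]},{"gripper":1.2,"offset":[0,0,0.1],"dr":[0,0,0]},{"gripper":1.2,"offset":[0,0,0.1],"dr":[0,0,0]},{"gripper":1.2,"offset":[0,0,0.1],"dr":[0,0,0]},{"gripper":1.2,"offset":[0,0,0.1],"dr":[0,0,0]},{"gripper":1.2,"offset":[0,0,0.1],"dr":[0,0,0]},{"gripper":1.2,"offset":[0,0,0.1],"dr":[0,0,0]}]'
```

```text
clock: 11.2
tcp_pos: [0.497, -0.1889, 0.1624]
orientation: [179.9, 0.0, 45.1]
contact_force: [-0.1, 0.6, 5.5]
gripper_width: 0.168
gripper_force: 40.0
```

Contact at a flange height of about 8.4 mm means the pins are near a ramp's foot, so the plug is the "60° off" way round. I now turn backward, following the ramp up.

```bash
python3 -m creep '[{"gripper":1.2,"offset":[0,0,-0.04],"dr":[0,0,-0.1]},{"gripper":1.2,"offset":[0,0,-0.08],"dr":[0,0,-0.2]},{"gripper":1.2,"offset":[0,0,-0.13],"dr":[0,0,-0.3]},{"gripper":1.2,"offset":[0,0,-0.17],"dr":[0,0,-0.4]},{"gripper":1.2,"offset":[0,0,-0.22],"dr":[0,0,-0.5]},{"gripper":1.2,"offset":[0,0,-0.26],"dr":[0,0,-0.6]},{"gripper":1.2,"offset":[0,0,-0.31],"dr":[0,0,-0.7]},{"gripper":1.2,"offset":[0,0,-0.35],"dr":[0,0,-0.8]},{"gripper":1.2,"offset":[0,0,-0.4],"dr":[0,0,-0.9]},{"gripper":1.2,"offset":[0,0,-0.4],"dr":[0,0,-0.9]}]'
python3 -c "
from plant import env
s=env.observe();print(s['contact_force'],s['wrist_torque'])"
```

```text
clock: 12.03
tcp_pos: [0.4968, -0.189, 0.1663]
orientation: [180.0, 0.1, 96.8]
contact_force: [0.7, 0.1, 4.0]
gripper_width: 0.169
gripper_force: 40.0
[0.73574142 0.05168968 4.02944429] [-0.03986871 -0.24215304 -0.02631248]
```

```bash
python3 -m creep '[{"gripper":1.2,"offset":[0,0,-0.04],"dr":[0,0,-0.1]},{"gripper":1.2,"offset":[0,0,-0.08],"dr":[0,0,-0.2]},{"gripper":1.2,"offset":[0,0,-0.1],"dr":[0,0,-0.25]},{"gripper":1.2,"offset":[0,0,-0.11],"dr":[0,0,-0.3]},{"gripper":1.2,"offset":[0,0,-0.11],"dr":[0,0,-0.35]},{"gripper":1.2,"offset":[0,0,-0.11],"dr":[0,0,-0.4]},{"gripper":1.2,"offset":[0,0,-0.11],"dr":[0,0,-0.45]},{"gripper":1.2,"offset":[0,0,-0.11],"dr":[0,0,-0.5]},{"gripper":1.2,"offset":[0,0,-0.11],"dr":[0,0,-0.5]},{"gripper":1.2,"offset":[0,0,-0.11],"dr":[0,0,-0.5]}]'
python3 -c "
from plant import env
s=env.observe();print(s['contact_force'],s['wrist_torque'])"
```

```text
clock: 12.87
tcp_pos: [0.4962, -0.1888, 0.1666]
orientation: [-179.9, 0.0, 125.1]
contact_force: [0.4, 0.5, -0.5]
gripper_width: 0.172
gripper_force: 40.0
[ 0.38502596  0.46938188 -0.47882048] [-0.02342637 -0.24872639  0.02010636]
```

Contact is gone at 125° with the TCP at 166.6 mm, below the ramp-top height, so the pins are over the opening. Now I lower it gently.

```bash
python3 -m creep '[{"gripper":1.2,"offset":[0.0,0.03,0.05],"dr":[0,0,-0.05]},{"gripper":1.2,"offset":[0.03,0.03,0.12],"dr":[0,0,-0.1]},{"gripper":1.2,"offset":[0.03,0.03,0.2],"dr":[0,0,-0.1]},{"gripper":1.2,"offset":[0.03,0.03,0.28],"dr":[0,0,-0.1]},{"gripper":1.2,"offset":[0.03,0.03,0.36],"dr":[0,0,-0.1]},{"gripper":1.2,"offset":[0.03,0.03,0.42],"dr":[0,0,-0.1]},{"gripper":1.2,"offset":[0.03,0.03,0.47],"dr":[0,0,-0.1]},{"gripper":1.2,"offset":[0.03,0.03,0.5],"dr":[0,0,-0.1]},{"gripper":1.2,"offset":[0.03,0.03,0.5],"dr":[0,0,-0.1]},{"gripper":1.2,"offset":[0.03,0.03,0.5],"dr":[0,0,-0.1]}]'
python3 -c "
from plant import env
s=env.observe();print(s['contact_force'],s['wrist_torque'])"
```

```text
clock: 13.7
tcp_pos: [0.4965, -0.1885, 0.162]
orientation: [-179.9, 0.0, 131.0]
contact_force: [0.2, -0.7, -0.7]
gripper_width: 0.168
gripper_force: 40.0
[ 0.23524554 -0.71417403 -0.68338213] [-0.04552612  0.04465808 -0.01406929]
```

```bash
python3 -m creep '[{"gripper":1.2,"offset":[0,0,0.07],"dr":[0,0,0]},{"gripper":1.2,"offset":[-0.05,0,0.14],"dr":[0,0,0]},{"gripper":1.2,"offset":[-0.05,0,0.21],"dr":[0,0,0]},{"gripper":1.2,"offset":[-0.05,0,0.28],"dr":[0,0,0]},{"gripper":1.2,"offset":[-0.05,0,0.34],"dr":[0,0,0]},{"gripper":1.2,"offset":[-0.05,0,0.38],"dr":[0,0,0]},{"gripper":1.2,"offset":[-0.05,0,0.42],"dr":[0,0,0]},{"gripper":1.2,"offset":[-0.05,0,0.44],"dr":[0,0,0]},{"gripper":1.2,"offset":[-0.05,0,0.44],"dr":[0,0,0]},{"gripper":1.2,"offset":[-0.05,0,0.44],"dr":[0,0,0]}]'
python3 -c "
from plant import env
s=env.observe();print(s['contact_force'],s['wrist_torque'])"
```

```text
clock: 14.53
tcp_pos: [0.4969, -0.1889, 0.1577]
orientation: [-180.0, 0.0, 131.0]
contact_force: [0.6, -0.1, -1.8]
gripper_width: 0.17
gripper_force: 40.0
[ 0.58424986 -0.05088173 -1.79596075] [-0.11327376  0.03290943  0.0022746 ]
```

```bash
python3 -m creep '[{"gripper":1.2,"offset":[0,0,0.02],"dr":[0,0,0]},{"gripper":1.2,"offset":[0,0,0.04],"dr":[0,0,0]},{"gripper":1.2,"offset":[0,0,0.06],"dr":[0,0,0]},{"gripper":1.2,"offset":[0,0,0.08],"dr":[0,0,0]},{"gripper":1.2,"offset":[0,0,0.1],"dr":[0,0,0]},{"gripper":1.2,"offset":[0,0,0.1],"dr":[0,0,0]},{"gripper":1.2,"offset":[0,0,0.1],"dr":[0,0,0]},{"gripper":1.2,"offset":[0,0,0.1],"dr":[0,0,0]},{"gripper":1.2,"offset":[0,0,0.1],"dr":[0,0,0]},{"gripper":1.2,"offset":[0,0,0.1],"dr":[0,0,0]}]'
python3 -c "
from plant import env
s=env.observe();print(s['contact_force'],s['wrist_torque'])"
```

```text
clock: 15.37
tcp_pos: [0.497, -0.189, 0.157]
orientation: [-180.0, 0.1, 131.0]
contact_force: [-1.5, 1.2, 4.9]
gripper_width: 0.175
gripper_force: 40.0
[-1.49403107  1.1530964   4.91967597] [0.10889068 0.4532606  0.00659253]
```

The plug is on the floor of the opening at 157.0 mm, with the flange 3.2 mm above the rim as expected. Now I drive it forward gently.

```bash
python3 -m creep '[{"gripper":1.2,"offset":[0,0,0],"dr":[0,0,0.07]},{"gripper":1.2,"offset":[0,0,0],"dr":[0,0,0.14]},{"gripper":1.2,"offset":[0,0,0],"dr":[0,0,0.21]},{"gripper":1.2,"offset":[0,0,0.02],"dr":[0,0,0.28]},{"gripper":1.2,"offset":[0,0,0.05],"dr":[0,0,0.35]},{"gripper":1.2,"offset":[0,0,0.08],"dr":[0,0,0.42]},{"gripper":1.2,"offset":[0,0,0.11],"dr":[0,0,0.49]},{"gripper":1.2,"offset":[0,0,0.11],"dr":[0,0,0.49]},{"gripper":1.2,"offset":[0,0,0.11],"dr":[0,0,0.49]},{"gripper":1.2,"offset":[0,0,0.11],"dr":[0,0,0.49]}]'
python3 -c "
from plant import env
s=env.observe();print(s['contact_force'],s['wrist_torque'])"
```

```text
clock: 16.2
tcp_pos: [0.4978, -0.1894, 0.1561]
orientation: [179.9, 0.1, 102.9]
contact_force: [-0.6, -0.4, 4.2]
gripper_width: 0.173
gripper_force: 40.0
[-0.59507834 -0.36818472  4.20138179] [-0.25851892  0.11587577 -0.01588994]
```

```bash
python3 -m creep '[{"gripper":1.2,"offset":[0,0,0.03],"dr":[0,0,0.07]},{"gripper":1.2,"offset":[0,0,0.06],"dr":[0,0,0.14]},{"gripper":1.2,"offset":[0,0,0.09],"dr":[0,0,0.21]},{"gripper":1.2,"offset":[0,0,0.12],"dr":[0,0,0.28]},{"gripper":1.2,"offset":[0,0,0.15],"dr":[0,0,0.35]},{"gripper":1.2,"offset":[0,0,0.18],"dr":[0,0,0.4]},{"gripper":1.2,"offset":[0,0,0.18],"dr":[0,0,0.4]},{"gripper":1.2,"offset":[0,0,0.18],"dr":[0,0,0.4]},{"gripper":1.2,"offset":[0,0,0.18],"dr":[0,0,0.4]},{"gripper":1.2,"offset":[0,0,0.18],"dr":[0,0,0.4]}]'
python3 -c "
from plant import env
s=env.observe();print(s['contact_force'],s['wrist_torque'])"
```

```text
clock: 17.03
tcp_pos: [0.4977, -0.1894, 0.1543]
orientation: [179.9, 0.1, 80.0]
contact_force: [-0.2, -0.8, 4.9]
gripper_width: 0.169
gripper_force: 40.0
[-0.15623768 -0.82249688  4.89397627] [-0.18573255  0.14374144 -0.08465595]
```

```bash
python3 -m creep '[{"gripper":1.2,"offset":[0,0,0.02],"dr":[0,0,0.05]},{"gripper":1.2,"offset":[0,0,0.04],"dr":[0,0,0.1]},{"gripper":1.2,"offset":[0,0,0.06],"dr":[0,0,0.15]},{"gripper":1.2,"offset":[0,0,0.07],"dr":[0,0,0.2]},{"gripper":1.2,"offset":[0,0,0.07],"dr":[0,0,0.25]},{"gripper":1.2,"offset":[0,0,0.07],"dr":[0,0,0.28]},{"gripper":1.2,"offset":[0,0,0.07],"dr":[0,0,0.28]},{"gripper":1.2,"offset":[0,0,0.07],"dr":[0,0,0.28]},{"gripper":1.2,"offset":[0,0,0.07],"dr":[0,0,0.28]},{"gripper":1.2,"offset":[0,0,0.07],"dr":[0,0,0.28]}]'
python3 -c "
from plant import env
s=env.observe();print(s['contact_force'],s['wrist_torque'])"
```

```text
clock: 17.87
tcp_pos: [0.4976, -0.1896, 0.154]
orientation: [179.9, 0.1, 64.0]
contact_force: [-0.9, -1.2, 8.2]
gripper_width: 0.173
gripper_force: 40.0
[-0.89869863 -1.16308865  8.23209028] [-0.10025111  0.48763947 -0.03817646]
```

```bash
python3 -m creep '[{"gripper":1.2,"offset":[0,0,0.02],"dr":[0,0,0.05]},{"gripper":1.2,"offset":[0,0,0.04],"dr":[0,0,0.1]},{"gripper":1.2,"offset":[0,0,0.05],"dr":[0,0,0.12]},{"gripper":1.2,"offset":[0,0,0.05],"dr":[0,0,0.12]},{"gripper":1.2,"offset":[0,0,0.05],"dr":[0,0,0.12]},{"gripper":1.2,"offset":[0,0,0.05],"dr":[0,0,0.12]},{"gripper":1.2,"offset":[0,0,0.05],"dr":[0,0,0.12]},{"gripper":1.2,"offset":[0,0,0.05],"dr":[0,0,0.12]},{"gripper":1.2,"offset":[0,0,0.05],"dr":[0,0,0.12]},{"gripper":1.2,"offset":[0,0,0.05],"dr":[0,0,0.12]}]'
python3 -c "
from plant import env
s=env.observe();print(s['contact_force'],s['wrist_torque'])"
```

```text
clock: 18.7
tcp_pos: [0.4978, -0.1896, 0.1539]
orientation: [179.8, 0.0, 57.1]
contact_force: [-2.8, -1.1, 12.9]
gripper_width: 0.171
gripper_force: 40.0
[-2.77445485 -1.10439094 12.91661054] [0.05182324 0.76929247 0.11060222]
```

It seats at 153.9 mm and more pressing gains nothing. I'll relax, release, lift away and look.

```bash
python3 -m creep '[{"gripper":1.2,"offset":[0,0,-0.05],"dr":[0,0,0]},{"gripper":1.2,"offset":[0,0,-0.06],"dr":[0,0,0]},{"gripper":3.6,"offset":[0,0,-0.06],"dr":[0,0,0]},{"gripper":3.6,"offset":[0,0,-0.06],"dr":[0,0,0]},{"gripper":3.6,"offset":[0,0,-0.06],"dr":[0,0,0]},{"gripper":3.6,"offset":[0,0,-0.06],"dr":[0,0,0]},{"gripper":3.6,"offset":[0,0,-1],"dr":[0,0,0]},{"gripper":3.6,"offset":[0,0,-4],"dr":[0,0,0]},{"gripper":3.6,"offset":[0,0,-8],"dr":[0,0,0]},{"gripper":5,"offset":[0,0,-11],"dr":[0,0,0]}]'
python3 -m creep '[{"gripper":5,"offset":[-2,0,0],"dr":[0,0,0]},{"gripper":5,"offset":[-4,0,0],"dr":[0,0,0]},{"gripper":5,"offset":[-5,0,0],"dr":[0,0,0]},{"gripper":5,"offset":[-5,0,0],"dr":[0,0,0]},{"gripper":5,"offset":[-5,0,0],"dr":[0,0,0]},{"gripper":5,"offset":[-5,0,0],"dr":[0,0,0]},{"gripper":5,"offset":[-5,0,0],"dr":[0,0,0]},{"gripper":5,"offset":[-5,0,0],"dr":[0,0,0]},{"gripper":5,"offset":[-5,0,0],"dr":[0,0,0]},{"gripper":5,"offset":[-5,0,0],"dr":[0,0,0]}]'
python3 - <<'E'
from h import *
T=Twt();p,d=env.snapshot('wrist');cv2.imwrite('pics/w3.png',p[:,:,::-1])
p2,d2=env.snapshot('top');p3,d3=env.snapshot('scene')
for n,p,d in [('wrist',p,d),('top',p2,d2),('scene',p3,d3)]:
    P,u,v=world(n,d,None,T);h=cv2.cvtColor(p,cv2.COLOR_RGB2HSV)[v,u].astype(int)
    m=(np.hypot(P[:,0]-.497,P[:,1]+.189)<.045)&(h[:,1]>130)&(h[:,0]<25)&(P[:,2]>.12)&(P[:,2]<.145)
    Q=P[m]; Q=Q[np.abs(Q[:,2]-np.percentile(Q[:,2],60))<.003] if len(Q) else Q
    if len(Q)>9:
        A=np.c_[Q[:,:2]-[.497,-.189],np.ones(len(Q))];print(n,len(Q),'flange top z',np.median(Q[:,2]),'tilt,z0',np.linalg.lstsq(A,Q[:,2],rcond=None)[0].round(4),cv2.minEnclosingCircle(Q[:,:2].astype(np.float32)))
    b=(np.hypot(P[:,0]-.497,P[:,1]+.189)<.03)&(P[:,2]>.148)&(P[:,2]<.17);
    if b.sum()>4: print('bar top',np.median(P[b][:,2]),cv2.minAreaRect(P[b][:,:2].astype(np.float32)))
    c=(np.hypot(P[:,0]-.497,P[:,1]+.189)<.12)&(P[:,2]>.08)&(P[:,2]<.09);print('case top z',np.median(P[c][:,2]))
E
```

```text
clock: 19.53
tcp_pos: [0.4969, -0.1894, 0.2651]
orientation: [179.9, 0.1, 57.1]
contact_force: [1.2, -0.2, 0.0]
gripper_width: 0.446
gripper_force: 0.0
clock: 20.37
tcp_pos: [0.4699, -0.2304, 0.2624]
orientation: [180.0, 0.1, 57.1]
contact_force: [-0.7, 0.0, 0.0]
gripper_width: 0.541
gripper_force: 0.0
wrist 2503 flange top z 0.13085054514468564 tilt,z0 [0.0024 0.0015 0.1309] ((0.4982456862926483, -0.18914154171943665), 0.030422421172261238)
bar top 0.16068880724051282 ((0.4978411793708801, -0.1892644613981247), (0.04315170645713806, 0.015959180891513824), 56.99945831298828)
case top z 0.08478062841620043
top 318 flange top z 0.13081841720598114 tilt,z0 [-0.0005 -0.0033  0.1308] ((0.49516943097114563, -0.1884753555059433), 0.030656693503260612)
bar top 0.1602395572446199 ((0.4948839545249939, -0.18827980756759644), (0.043749913573265076, 0.016247710213065147), 57.64388656616211)
case top z 0.08472461186530666
scene 144 flange top z 0.13165619337543644 tilt,z0 [-0.0282  0.0083  0.132 ] ((0.5001217126846313, -0.1885136067867279), 0.030677782371640205)
bar top 0.15898729201791112 ((0.4994853138923645, -0.18882715702056885), (0.043484024703502655, 0.018057461827993393), 56.563594818115234)
case top z 0.08576774201254478
```

View pics/w3.png

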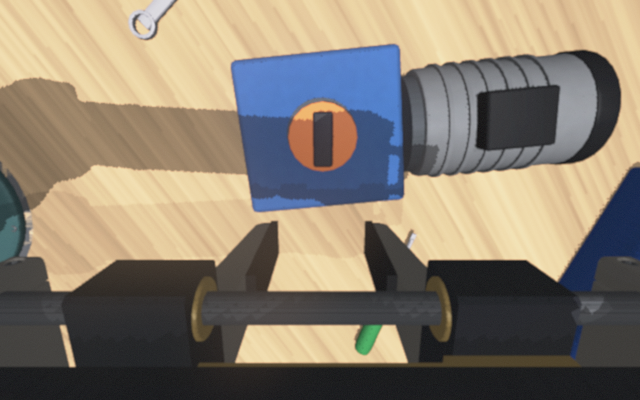

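The picture shows the plug centred on the neck at (322,136). Its flange top is level at 130.9 mm (rim 125 + 6 mm), so it sits flush, and the gripper is clear. Handing in.

```bash
python3 -c "
from plant import env
print(env.sign_off())"
```

```text
the job is handed in; nothing more can be done
None
```

The small orange plug is screwed into the pump's filler neck with its flange flush and level on the rim; I let go, moved the gripper clear and handed the job in at about 20.5 s, without moving anything else.

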